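Move the clip-on battery cover to the loaded battery box

TASK

The battery cover is still clipped on the empty battery box. Pinch its two orange side tabs together to free it, lift it straight off, and snap it fully home on the other box, the one with the two cells in it, so that both tabs spring back out and hold it down. Be gentle: never force the clips or lean on the boxes, and leave the things lying around alone.

Things in the scene. Friction and masses are not known exactly. Their poses are not given: they have to be found in the camera images.
- cover_grip (a point): Centre of the loose grey battery cover (84 g, varies), between its two orange tabs, half-way up them, 17 mm above the flange's underside. z up, x along its length, y from tab to tab; half a turn fits as well. Tabs: on the long sides, each 32 mm long (x), from 4 to 30 mm above the flange's underside; outer faces 54 mm apart at rest, 45 mm when both are fully pressed.
- cover_flange (a point): Centre of the underside of the cover's flange (78 x 49 x 3 mm); same axes. On it a grey hump up to 26 mm high, 40 mm wide (y) at its ends, narrower than the pressed tabs. Below it four round pegs, 10 mm diameter with ball ends, at x +-29, y +-11.5 mm, reaching 14 mm down, and an outward barb below each tab, 12 mm down. Barbs pass the lips while both tabs are pressed 3 mm or more.
- tab_l (a joint): how far the tab on the cover's +y side is pressed in, m: 0 at rest (free or hooked), 0.0045 at its stop. Spring: 3 N to start, 12 N at the stop (2 N per mm). At rest its barb hooks 2.5 mm under the box's lip, with 1.6 mm of play in height.
- tab_r (a joint): the same for the tab on the cover's -y side
- box_empty_rim (a point): Centre of the rim of the empty black battery box, on which the cover is clipped at the start, its flange 1.6 mm above the rim; z up, x along the box, y across. Box 80 x 50 mm, screwed to a fixed plywood board 124 x 70 x 8 mm; the rim is level, 42 mm above the table. Mouth 72 mm (x) by 36 mm (y, between the catch lips): the cover's pegs have 2 mm play each way in x, 1.5 mm in y.
- box_loaded_board (a point): Middle of the top face of the second plywood board (same size, 8 mm up, same axes as the box), under the loaded box: identical, open, two green and copper cells in it. It stands on brass spacers of a height nobody measured: its level rim is 34 to 42 mm above this point (34 for the empty box), and its middle is up to 4 mm off this point either way along x (0 in y). It does not move.
- cover_barb (a point): Middle of the cover between the barbs' upper faces, 7.6 mm under the flange. Box lips, both boxes: 6 mm deep below the rim, 18 mm either side of the middle, free space below. Home = flange on the rim; hold it down there (any height less than 1.6 mm above the rim) until the tabs have sprung out; the spring then lifts it 1.6 mm until the barbs bear on the lips.
- bridge_loaded (a joint): Sprung brass contact bridge, 20 x 10 mm, in the middle of the loaded box, standing 4 mm above the rim at 0; value = how far it is pressed down, m. 3 N to start, 1 N per mm more: 7 N with the cover home. The empty box has the same bridge under the cover (5.4 N at the start): the freed cover rises 2 mm by itself.
- paint_mid (a point): middle (41 mm up) of a bystander: a small blue paint dropper bottle with a black cap, 25 mm diameter, 82 mm tall, loose
- tape_mid (a point): middle of a bystander: a roll of yellow masking tape lying flat, 56 mm diameter, 16 mm tall, loose
- cutter_mid (a point): middle of a bystander: a side cutter with red handles lying flat, 45 x 108 x 10 mm, loose
Things that resemble listed ones, but are neither listed nor needed, are in the scene too. Leave any pink, turquoise or yellow look-alike of the part that bears cover_grip alone.

How it is judged:
By the outcome, as a careful person would: the job done as asked, in the order asked, and still so for the second after the job is handed in, with the robot touching nothing.
It also fails if it takes over 64 s, if anything falls off the work surface, if the arm or the gripper's body presses on something with over 40 N, if the wrist force passes 120 N, or if a joint passes its speed limit or range.

ROBOT

A 7-joint arm with a two-finger parallel gripper is mounted at the origin on a cart in front of the work surface, level with it; the furniture and walls round the work are solid. World frame = base frame: x ahead of the robot, y to its left, z up, the work surface at z = 0. Lengths are in m, angles in rad, forces in N, time in s.
With the tool pointing down it reaches from about 0.425 to 1.025 m from the base axis. Payload 3.6 kg.
Tool frame: the origin (TCP) lies on the centre line of the jaws, within the pads' length; the fingertips stand 17 mm ahead of it and the grasp point (between the pads) lies 2 mm behind it; z points along the fingers, y is the line along which they close (so a half turn about z gives the same grasp; the last joint's range is limited). The gripper opens to 85 mm and grips with 20 to 120 N. Pads are 22 mm wide; open, the fingers measure 114 mm over their backs; the gripper's body (76 mm by 85 mm) begins 54 mm behind the grasp point. The pads swing forward as they close: fully open they stand 13 mm farther back than shut.
Start: joints at [1.185, 0.591, 0.048, 1.609, -0.033, 0.943, -0.034], TCP at [0.209, -0.694, 0.248] pointing down, gripper open.
Joint ranges: [-2.69, 2.69], [-0.47, 2.24], [-1.27, 1.36], [0.19, 2.51], [-1.53, 4.68], [0.08, 2.07], [-3.09, 3.09]. Speed limits (rad/s): [2.57, 2.57, 3.14, 3.14, 3.14, 3.14, 3.14].

INTERFACE

Orientations are given as a rotation vector (axis times angle).
In Python, from station import r, cams gives the robot as it stands.
- The arm moves only by the tool step_arm, never from a script. Its argument "deltas" is a list of rows, each an object of numbers: "jaw": the closure, from 0 (fully open) to 1 (shut); "dx", "dy", "dz": the shift along the tool's x, y, z in mm; "wx", "wy", "wz": the turn, a rotation vector about the tool's x, y, z in rad. In form: [{"jaw": .., "dx": .., "dy": .., "dz": .., "wx": .., "wy": .., "wz": ..}, ...]. A call has 1 to 10 rows; each row is the pose to reach, as a shift and turn from the pose commanded when the call began, along the tool's axes at that moment; what a row does not reach only later rows make up. A row lasts 1/10 s, in which the tool goes at most 50 mm and 8.59 degrees, less where a joint would pass 70% of its speed; a pose out of reach is approached as far as the arm can. A call with a gripper value outside its range is refused whole. The fingers move at their own pace and stop on an object; the grip force is fixed at half the most. Time passes only in rows, so rows that repeat a pose let the fingers close. It gives the time, the measured TCP pose, the force, the opening and the grip force at its end, in the units of the state.
- r.observe(): the state, without advancing time (a new reading comes with each control period).
- cams.camera(name): name is "side" or "top"; returns (picture, depth): 420x560x3 uint8, red, green, blue; 420x560 float32, m along the optical axis (not along the pixel's ray), 0 where there is no reading.
- cams.get_calibration(name): a dict with "intrinsics" (3x3 intrinsics, pixels), "world_to_cam" (4x4, takes a point from world to camera coordinates). Camera axes: x right, y up, looking along -z (the intrinsics and any distortion apply to the point x, -y, -z); pixel columns grow to the right and rows downward; lengths in m; the calibration is good to about 2 mm. A picture is of the moment at which its call begins. get_calibration takes no time and is no camera call.
- r.finish_job(): hands the job in; it is judged then, once.
Trained networks look in the newest picture that a camera, given by its name, has taken for a name from the list of things; names that differ only in an ending like _2 or _b are one class to them, and where a whole thing is asked for, a point or a joint stands for the part that bears it (a point fixed in the world has none). Each returns a list of dicts, best first, with "confidence" (0 to 1); they miss things now and then, are a little off and sometimes report something else, mostly with a low value. They report only what shows in the picture. A call takes as long as a camera call. They do not tell look-alikes from the thing itself.
- cams.search_frame(name, camera): "box" ([centre column, centre row, width, height] in pixels, round what is visible of it).
- cams.pinpoint(name, camera): "centre" ([column, row] in pixels: a listed point, or the origin of a listed thing).
The state is a dict: "time": time; "qpos": joint angles; "joint_velocities": joint speeds; "joint_torque": joint torques, N m; "tool_pos": TCP position; "tool_rot": TCP orientation; "ft_force": force on the tool from outside, world axes, zero at the start; "ft_torque": the same for the moment, N m; "grip_width": finger opening in m; "grasp_force": force on a finger pad.
Only numpy, scipy, OpenCV 4.12 (cv2) and the standard library are available. Lean on these libraries where they do the work, as an engineer would, in place of code of your own. Each camera call takes 0.05 s, during which the arm holds its last target. There are 200 camera calls.

## Working session

There is one attempt and no reset: what is moved stays moved. The work goes in short steps, Python scripts to look and compute and a tool call to move; the robot and the scene stay as the last step left them, time stands still between calls to the robot, and variables do not carry over. Pictures are saved under pics/ and viewed, at most 10 in all, crops included, and the job is handed in when it is done.

Besides the shell and the picture viewer there is one more tool, called after ">>>" by a JSON object that holds its "method" and its "body". step_arm: Moves the arm, as the interface text tells. Its arguments: {"type":"object","properties":{"deltas":{"type":"array","items":{"type":"object","properties":{"jaw":{"type":"number"},"dx":{"type":"number"},"dy":{"type":"number"},"dz":{"type":"number"},"wx":{"type":"number"},"wy":{"type":"number"},"wz":{"type":"number"}}}}},"required":["deltas"]}

```bash
mkdir -p pics; ls; cat > h.py <<'E'
import numpy as np, cv2
from station import r, cams
def cal(n):
    c=cams.get_calibration(n); return np.array(c["intrinsics"]),np.array(c["world_to_cam"]),c
def proj(p,n):
    K,T,_=cal(n); q=T@np.append(p,1); q=np.array([q[0],-q[1],-q[2]]); u=K@q; return u[:2]/u[2]
def ray(uv,n):
    K,T,_=cal(n); d=np.linalg.inv(K)@np.array([uv[0],uv[1],1.]); d=np.array([d[0],-d[1],-d[2]])
    R=T[:3,:3]; return -R.T@T[:3,3], R.T@d
def at_z(uv,n,z):
    o,d=ray(uv,n); return o+d*(z-o[2])/d[2]
def at_d(uv,n,dep):
    o,d=ray(uv,n); return o+d*dep
def tri(a,b,na="top",nb="side"):
    A=np.zeros((3,3));v=np.zeros(3)
    for uv,n in((a,na),(b,nb)):
        o,d=ray(uv,n); d=d/np.linalg.norm(d); P=np.eye(3)-np.outer(d,d); A+=P; v+=P@o
    return np.linalg.solve(A,v)
def save(im,name): cv2.imwrite("pics/"+name,im[...,::-1])
E
python3 - <<'E'
from h import *
np.set_printoptions(precision=3,suppress=True)
for n in("top","side"):
    im,d=cams.camera(n); save(im,n+"1.png"); np.save(n+"1.npy",d); np.save(n+"1im.npy",im)
    K,T,c=cal(n); print(n,K.tolist(),c.keys(),ray((280,210),n))
    for t in("cover_grip","cover_flange","box_empty_rim","box_loaded_board","bridge_loaded","paint_mid","tape_mid","cutter_mid"):
        print(t,[(np.round(x["centre"]).tolist(),round(x["confidence"],2)) for x in cams.pinpoint(t,n)])
print(r.observe())
E
```

```text
pics
top [[435.0987868555316, 0.0, 281.73770471444595], [0.0, 435.0987868555316, 209.98173903485514], [0.0, 0.0, 1.0]] dict_keys(['intrinsics', 'world_to_cam']) (array([ 0.331, -0.025,  1.142]), array([ 0.172, -0.015, -0.985]))
cover_grip [([281.0, 193.0], 0.95), ([334.0, 217.0], 0.88), ([353.0, 289.0], 0.8), ([393.0, 265.0], 0.58)]
cover_flange [([334.0, 218.0], 0.92), ([353.0, 291.0], 0.87), ([388.0, 265.0], 0.71), ([280.0, 201.0], 0.64)]
box_empty_rim [([331.0, 216.0], 0.86)]
box_loaded_board [([209.0, 225.0], 0.6)]Traceback (most recent call last):
  File "<stdin>", line 7, in <module>
ValueError: it knows: box_empty_rim, box_loaded_board, cover_barb, cover_flange, cover_grip, cutter_mid, paint_mid, tape_mid
```

```bash
python3 - <<'E'
from h import *
np.set_printoptions(precision=3,suppress=True)
for n in("side",):
    im,d=cams.camera(n); save(im,n+"1.png"); np.save(n+"1.npy",d); np.save(n+"1im.npy",im)
    K,T,c=cal(n); print(n,K.tolist(),ray((280,210),n))
    for t in("cover_grip","cover_flange","box_empty_rim","box_loaded_board","paint_mid","tape_mid","cutter_mid"):
        print(t,[(np.round(x["centre"]).tolist(),round(x["confidence"],2)) for x in cams.pinpoint(t,n)])
print({k:np.round(v,3).tolist() for k,v in r.observe().items()})
E
```

```text
side [[425.517251331953, 0.0, 292.4977525817256], [0.0, 425.517251331953, 214.09586439879376], [0.0, 0.0, 1.0]] (array([ 0.413, -0.793,  0.576]), array([ 0.098,  0.824, -0.558]))
cover_grip [([230.0, 337.0], 0.93), ([308.0, 227.0], 0.8), ([290.0, 253.0], 0.59), ([190.0, 296.0], 0.58)]
cover_flange [([310.0, 234.0], 0.98), ([192.0, 298.0], 0.91), ([289.0, 260.0], 0.64)]
box_empty_rim [([288.0, 260.0], 0.96)]
box_loaded_board [([269.0, 188.0], 0.79)]
paint_mid [([364.0, 204.0], 0.72)]
tape_mid [([397.0, 284.0], 0.88)]
cutter_mid [([263.0, 166.0], 0.47), ([395.0, 284.0], 0.39)]
{'time': 0.65, 'qpos': [1.185, 0.591, 0.048, 1.609, -0.033, 0.943, -0.034], 'joint_velocities': [0.0, 0.0, 0.0, 0.0, 0.001, 0.001, 0.002], 'joint_torque': [-0.0, -54.838, 1.545, -19.846, 0.009, 0.002, 0.0], 'tool_pos': [0.209, -0.694, 0.248], 'tool_rot': [3.108, 0.457, -0.0], 'ft_force': [0.556, -0.421, 0.858], 'ft_torque': [-0.004, -0.031, -0.005], 'grasp_force': 0.0, 'grip_width': 0.085}
```

View pics/top1.png

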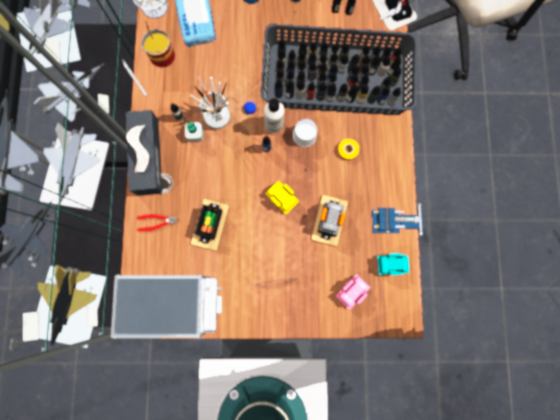

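View pics/side1.png

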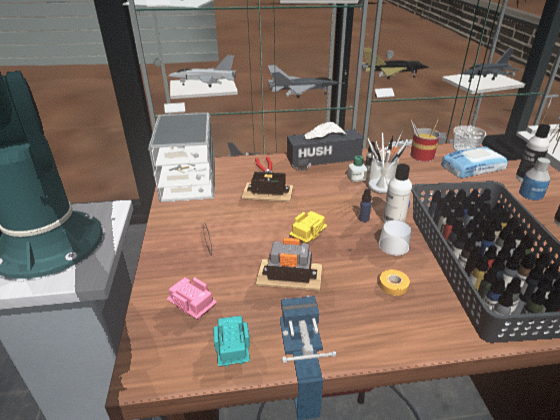

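```bash
cat >> h.py <<'E'
def ortho(im,n,c,z,half=0.075,s=2000):  # image: col = -y, row = -x ; s px per m
    N=int(2*half*s); g=(np.arange(N)+.5)/s-half
    V,U=np.meshgrid(g,g)  # U rows, V cols
    K,T,_=cal(n); P=np.stack([c[0]-U,c[1]-V,np.full_like(U,z),np.ones_like(U)],-1)@T.T
    u=K[0,0]*P[...,0]/-P[...,2]+K[0,2]; v=K[1,1]*-P[...,1]/-P[...,2]+K[1,2]
    return cv2.remap(im,u.astype(np.float32),v.astype(np.float32),cv2.INTER_CUBIC)
E
python3 - <<'E'
from h import *
np.set_printoptions(precision=4,suppress=True)
E_=tri((331,217),(289,258)); L=tri((209,225),(269,188)); print(E_,L)
rows=[]
for n in("top","side"):
    im=np.load(n+"1im.npy"); d=np.load(n+"1.npy")
    rows.append(np.hstack([ortho(im,n,E_[:2],.042,s=1900),ortho(im,n,L[:2],.042,s=1900)]))
    # plywood mask in depth: heights near
    for nm,c in(("E",E_),("L",L)):
        uv=proj([c[0],c[1],.04],n).astype(int); 
        w=34; Z=[]
        for v in range(uv[1]-w,uv[1]+w):
            for u in range(uv[0]-w,uv[0]+w):
                if d[v,u]>0: Z.append(at_d((u,v),n,d[v,u]))
        Z=np.array(Z); h,e=np.histogram(Z[:,2],bins=np.arange(-.01,.09,.004)); print(n,nm,dict(zip(np.round(e[:-1]*1000).astype(int).tolist(),h.tolist())))
save(np.vstack(rows),"ortho.png")
E
```

```text
[ 0.5044 -0.1724  0.0432] [0.4922 0.1435 0.0119]Traceback (most recent call last):
  File "<stdin>", line 14, in <module>
  File "h.py", line 13, in at_d
    o,d=ray(uv,n); return o+d*dep
        ~~~^^^^^^
  File "h.py", line 8, in ray
    K,T,_=cal(n); d=np.linalg.inv(K)@np.array([uv[0],uv[1],1.]); d=np.array([d[0],-d[1],-d[2]])
          ~~~^^^
  File "h.py", line 4, in cal
    c=cams.get_calibration(n); return np.array(c["intrinsics"]),np.array(c["world_to_cam"]),c
ValueError: time passes only in moves, steps and waits
```

```bash
sed -i 's/^def cal(n):/import functools\n@functools.lru_cache(None)\ndef cal(n):/' h.py
cat >> h.py <<'E'
def cloud(d,n):  # world point of every pixel, HxWx3
    K,T,_=cal(n); v,u=np.mgrid[:d.shape[0],:d.shape[1]]
    q=np.stack([(u-K[0,2])/K[0,0]*d,-(v-K[1,2])/K[1,1]*d,-d],-1)
    return (q-T[:3,3])@T[:3,:3]
E
python3 - <<'E'
from h import *
np.set_printoptions(precision=4,suppress=True)
E_=tri((331,217),(289,258)); L=tri((209,225),(269,188)); print(E_,L)
rows=[]
for n in("top","side"):
    im=np.load(n+"1im.npy"); d=np.load(n+"1.npy"); W=cloud(d,n)
    rows.append(np.hstack([ortho(im,n,E_[:2],.042,s=1900),ortho(im,n,L[:2],.042,s=1900)]))
    for nm,c in(("E",E_),("L",L)):
        m=(np.hypot(W[...,0]-c[0],W[...,1]-c[1])<.06)&(d>0)
        h,e=np.histogram(W[m][:,2],bins=np.arange(-.01,.09,.004)); print(n,nm,dict(zip(np.round(e[:-1]*1000).astype(int).tolist(),h.tolist())))
save(np.vstack(rows),"ortho.png")
E
```

```text
[ 0.5044 -0.1724  0.0432] [0.4922 0.1435 0.0119]
top E {-10: 0, -6: 86, -2: 293, 2: 131, 6: 251, 10: 108, 14: 23, 18: 3, 22: 7, 26: 8, 30: 4, 34: 7, 38: 16, 42: 45, 46: 66, 50: 34, 54: 19, 58: 7, 62: 28, 66: 195, 70: 204, 74: 33, 78: 1, 82: 0}
top L {-10: 1, -6: 77, -2: 303, 2: 158, 6: 241, 10: 66, 14: 103, 18: 129, 22: 32, 26: 60, 30: 113, 34: 48, 38: 18, 42: 51, 46: 152, 50: 61, 54: 7, 58: 0, 62: 0, 66: 0, 70: 0, 74: 0, 78: 0, 82: 0}
side E {-10: 0, -6: 31, -2: 304, 2: 115, 6: 449, 10: 146, 14: 68, 18: 67, 22: 67, 26: 64, 30: 79, 34: 62, 38: 109, 42: 93, 46: 90, 50: 58, 54: 63, 58: 67, 62: 87, 66: 424, 70: 153, 74: 7, 78: 0, 82: 0}
side L {-10: 0, -6: 32, -2: 132, 2: 103, 6: 198, 10: 11, 14: 75, 18: 59, 22: 57, 26: 74, 30: 93, 34: 77, 38: 66, 42: 102, 46: 115, 50: 16, 54: 0, 58: 0, 62: 0, 66: 0, 70: 0, 74: 0, 78: 0, 82: 0}
```

View pics/ortho.png

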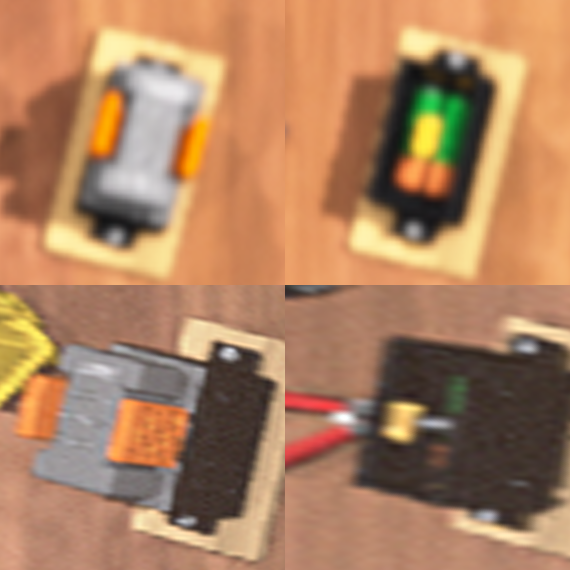

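```bash
cat > m.py <<'E'
from h import *
np.set_printoptions(precision=4,suppress=True)
E_=np.array([.502,-.168]); L=np.array([.492,.1435])
def w(c,px,s,half): return np.array([c[0]-(px[1]+.5)/s+half, c[1]-(px[0]+.5)/s+half])
for n in("top","side"):
    im=np.load(n+"1im.npy"); d=np.load(n+"1.npy"); W=cloud(d,n)
    for nm,c in(("E",E_),("L",L)):
        o=ortho(im,n,c,.008,.095,2000); hsv=cv2.cvtColor(o,cv2.COLOR_RGB2HSV)
        lab=cv2.cvtColor(o,cv2.COLOR_RGB2LAB).astype(int)
        if nm=="E": print(n,"samples board/table", o[40,190])
        m=((lab[...,0]>(170 if n=="top" else 150))&(hsv[...,1]<150)).astype(np.uint8)
        m=cv2.morphologyEx(m,cv2.MORPH_OPEN,np.ones((7,7)))
        k,lb,st,ce=cv2.connectedComponentsWithStats(m)
        mm=np.isin(lb,[i for i in range(1,k) if st[i,4]>500 and np.hypot(*(ce[i]-190))<150])
        pts=np.argwhere(mm)[:,::-1].astype(np.float32)
        (cx,cy),(a,b),ang=cv2.minAreaRect(pts); print(n,nm,"board",w(c,(cx,cy),2000,.095),a/2,b/2,ang)
        save(np.where(mm[...,None],o,o//3),f"m_{n}{nm}.png")
        hm=(np.abs(W[...,0]-c[0])<.07)&(np.abs(W[...,1]-c[1])<.07)&(W[...,2]>.038)&(W[...,2]<.056)&(d>0)
        P=W[hm]; (a0,a1),(b0,b1),an=cv2.minAreaRect(P[:,:2].astype(np.float32)); print("   rim pts",len(P),np.median(P[:,2]),"rect",a0,a1,b0,b1,an)
    h=cv2.cvtColor(im,cv2.COLOR_RGB2HSV).astype(int)
    om=(h[...,0]>5)&(h[...,0]<20)&(h[...,1]>200)&(h[...,2]>150)&(np.hypot(W[...,0]-E_[0],W[...,1]-E_[1])<.05)&(W[...,2]>.04)
    k,lb,st,ce=cv2.connectedComponentsWithStats(om.astype(np.uint8))
    for i in range(1,k):
        if st[i,4]>8: P=W[lb==i]; print(n,"tab",st[i,4],ce[i],P.mean(0),P.min(0),P.max(0))
    T=(np.hypot(W[...,0]-E_[0],W[...,1]-E_[1])<.05)&(W[...,2]>.06)&(d>0); P=W[T]; print(n,"cover top z",np.median(P[:,2]),"c",P.mean(0),cv2.minAreaRect(P[:,:2].astype(np.float32)))
E
python3 m.py
python3 -c "
import cv2,numpy as np
a=[[cv2.imread(f'pics/m_{n}{k}.png') for k in 'EL'] for n in('top','side')]
cv2.imwrite('pics/mm.png',cv2.resize(np.vstack([np.hstack(x) for x in a]),(600,600)))"
```

```text
top samples board/table [238 165 109]
top E board [ 0.502 -0.149] 189.5 151.5 90.0
   rim pts 174 0.04724231983141562 rect 0.5038103461265564 -0.17080730199813843 0.05267423018813133 0.07846611738204956 77.08596801757812
top L board [0.492  0.1435] 189.5 189.5 90.0
   rim pts 288 0.0479999505868009 rect 0.495023638010025 0.1428360790014267 0.051156122237443924 0.08016616851091385 76.3123779296875
top tab 45 [323.6    214.2222] [ 0.5091 -0.151   0.065 ] [ 0.4949 -0.1595  0.046 ] [ 0.5257 -0.1433  0.0782]
top tab 25 [340.28 219.32] [ 0.4955 -0.192   0.0699] [ 0.4831 -0.1963  0.0523] [ 0.5083 -0.1879  0.0765]
top cover top z 0.07013321787629564 c [ 0.504  -0.1715  0.07  ] ((0.5050075650215149, -0.172074094414711), (0.05470883473753929, 0.07111946493387222), 74.03630828857422)
side samples board/table [186 133 106]
side E board [ 0.5201 -0.1511] 138.93829345703125 156.81617736816406 14.568151473999023
   rim pts 380 0.04561342931962115 rect 0.5029059648513794 -0.1802334040403366 0.05072358250617981 0.083470419049263 80.53291320800781
side L board [0.492  0.1435] 189.5 189.5 90.0
   rim pts 299 0.045341103250137904 rect 0.4938284158706665 0.13796304166316986 0.054627303034067154 0.08039318770170212 78.58551025390625
side cover top z 0.0687648020873295 c [ 0.5032 -0.1798  0.0684] ((0.5034394264221191, -0.1765451580286026), (0.05660242587327957, 0.07024581730365753), 77.51400756835938)
```

View pics/mm.png

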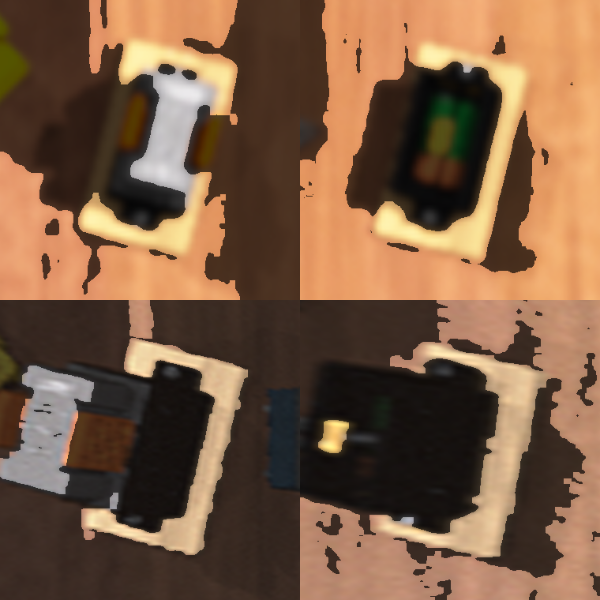

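```bash
cat > m2.py <<'E'
from h import *
from scipy.optimize import minimize
np.set_printoptions(precision=4,suppress=True)
E_=np.array([.502,-.171]); L=np.array([.492,.1435])
def rectfit(m,w,S,half,c,big,occ):
    pass
for n in("top","side"):
    im=np.load(n+"1im.npy"); d=np.load(n+"1.npy"); W=cloud(d,n); pan=[]
    for nm,c in(("E",E_),("L",L)):
        S,half=2000,.095
        o=ortho(im,n,c,.008,half,S).astype(float)+1
        g=o[...,1]/o[...,0]; b=o[...,2]/o[...,0]
        m=((g>.775)&(b<.82)&(o[...,0]>90)).astype(np.uint8); m=cv2.morphologyEx(m,cv2.MORPH_OPEN,np.ones((5,5)))
        N=m.shape[0]; r0,c0=np.mgrid[:N,:N]; X=c[0]+half-(r0+.5)/S; Y=c[1]+half-(c0+.5)/S
        near=(np.hypot(X-c[0],Y-c[1])<.085)
        def f(p,soft=.0015):
            ca,sa=np.cos(p[2]),np.sin(p[2]); x=(X-p[0])*ca+(Y-p[1])*sa; y=-(X-p[0])*sa+(Y-p[1])*ca
            e=np.maximum(np.abs(x)-.062,np.abs(y)-.035)
            pr=1/(1+np.exp(np.clip(e/soft,-30,30)))
            band=(e>-.008)&near
            return -((m-.5)*(pr-.5))[near&(m>0)].sum()-.6*((m-.5)*(pr-.5))[(m==0)&near&(e>-.006)].sum()
        best=min((minimize(f,[c[0]+dx,c[1]+dy,a],method="Nelder-Mead",options=dict(initial_simplex=[[c[0]+dx,c[1]+dy,a],[c[0]+dx+.008,c[1]+dy,a],[c[0]+dx,c[1]+dy+.008,a],[c[0]+dx,c[1]+dy,a+.1]])) for a in(-.3,-.2) for dx in(0,.006) for dy in(0,-.006)),key=lambda q:q.fun)
        p=best.x; print(n,nm,"board",p,np.degrees(p[2]),best.fun)
        ca,sa=np.cos(p[2]),np.sin(p[2]); q=np.array([[62,35],[62,-35],[-62,-35],[-62,35]])/1000@np.array([[ca,sa],[-sa,ca]])+p[:2]
        px=np.stack([(c[1]+half-q[:,1])*S,(c[0]+half-q[:,0])*S],-1).astype(np.int32)
        v=np.where(m[...,None]>0,o,o/2).astype(np.uint8); cv2.polylines(v,[px],True,(0,0,255),1); pan.append(v)
        Q=W[(np.hypot(W[...,0]-p[0],W[...,1]-p[1])<.08)&(d>0)&(W[...,2]>.03)]; x=(Q[:,0]-p[0])*ca+(Q[:,1]-p[1])*sa; y=-(Q[:,0]-p[0])*sa+(Q[:,1]-p[1])*ca
        R=Q[(np.abs(x)>.030)&(np.abs(x)<.042)&(np.abs(y)<.027)]; h,e=np.histogram(R[:,2],bins=np.arange(.03,.08,.002)); print("  end z",dict(zip(np.round(e[:-1]*1000).astype(int).tolist(),h.tolist())))
    save(np.hstack(pan),f"b_{n}.png")
E
python3 m2.py
python3 -c "
import cv2,numpy as np
cv2.imwrite('pics/bb.png',cv2.resize(np.vstack([cv2.imread(f'pics/b_{n}.png') for n in('top','side')]),(600,600)))"
```

```text
top E board [ 0.5038 -0.1735 -0.2452] -14.050437950196107 -10054.194275158825
  end z {30: 3, 32: 1, 34: 3, 36: 2, 38: 5, 40: 8, 42: 6, 44: 23, 46: 22, 48: 7, 50: 4, 52: 1, 54: 2, 56: 3, 58: 1, 60: 2, 62: 5, 64: 3, 66: 16, 68: 19, 70: 19, 72: 3, 74: 0, 76: 0}
top L board [ 0.4913  0.1416 -0.245 ] -14.03624416304613 -10708.184418197421
  end z {30: 3, 32: 4, 34: 6, 36: 4, 38: 4, 40: 6, 42: 5, 44: 13, 46: 27, 48: 34, 50: 7, 52: 0, 54: 1, 56: 0, 58: 0, 60: 0, 62: 0, 64: 0, 66: 0, 68: 0, 70: 0, 72: 0, 74: 0, 76: 0}
side E board [ 0.5023 -0.1828 -0.245 ] -14.03624927380652 -10778.832913619328
  end z {30: 10, 32: 9, 34: 12, 36: 5, 38: 16, 40: 16, 42: 9, 44: 32, 46: 27, 48: 4, 50: 4, 52: 8, 54: 5, 56: 4, 58: 5, 60: 5, 62: 6, 64: 9, 66: 28, 68: 31, 70: 8, 72: 0, 74: 0, 76: 0}
side L board [ 0.489   0.1277 -0.245 ] -14.036242629499588 -10845.149119194099
  end z {30: 5, 32: 11, 34: 6, 36: 7, 38: 4, 40: 9, 42: 5, 44: 12, 46: 21, 48: 9, 50: 0, 52: 0, 54: 0, 56: 0, 58: 0, 60: 0, 62: 0, 64: 0, 66: 0, 68: 0, 70: 0, 72: 0, 74: 0, 76: 0}
```

View pics/bb.png

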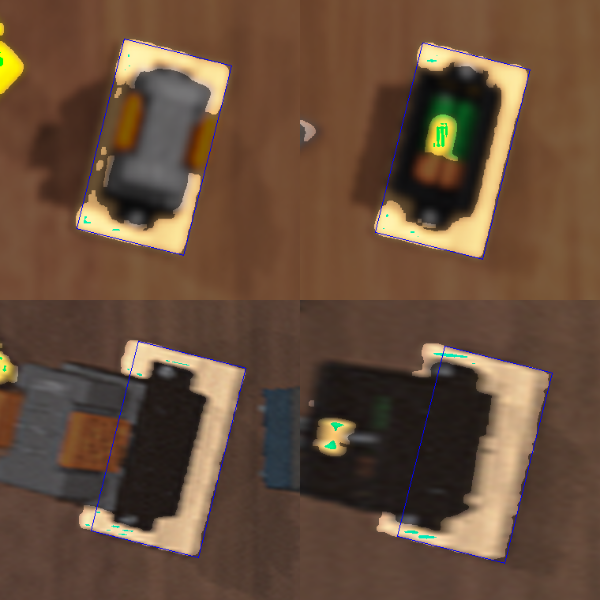

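```bash
cat >> h.py <<'E'
from scipy.spatial.transform import Rotation as Ro
def go(x,y,z,yaw):
    s=r.observe(); R=Ro.from_rotvec(s["tool_rot"]); d=R.inv().apply(np.array([x,y,z])-s["tool_pos"])*1000
    G=Ro.from_matrix(np.array([[np.cos(yaw),np.sin(yaw),0],[np.sin(yaw),-np.cos(yaw),0],[0,0,-1]]))
    print("d",np.round(d,1),"w",np.round((R.inv()*G).as_rotvec(),4),"F",np.round(s["ft_force"],1),"g",s["grip_width"],s["grasp_force"],"t",s["time"],"p",np.round(s["tool_pos"],4))
E
python3 -c "
from h import *
go(.5035,-.173,.17,-.245)"
```

```text
d [ 432.5 -414.4   78.3] w [ 1.000e-04 -0.000e+00  5.369e-01] F [ 0.6 -0.4  0.9] g 0.08528800191979208 0.0 t 0.65 p [ 0.2086 -0.6944  0.2484]
```

>>> {"method": "step_arm", "body": {"deltas": [{"jaw":0,"dx":432,"dy":-414,"dz":0,"wz":0.537},{"jaw":0,"dx":432,"dy":-414,"dz":0,"wz":0.537},{"jaw":0,"dx":432,"dy":-414,"dz":0,"wz":0.537},{"jaw":0,"dx":432,"dy":-414,"dz":0,"wz":0.537},{"jaw":0,"dx":432,"dy":-414,"dz":0,"wz":0.537},{"jaw":0,"dx":432,"dy":-414,"dz":0,"wz":0.537},{"jaw":0,"dx":432,"dy":-414,"dz":0,"wz":0.537},{"jaw":0,"dx":432,"dy":-414,"dz":0,"wz":0.537},{"jaw":0,"dx":432,"dy":-414,"dz":0,"wz":0.537},{"jaw":0,"dx":432,"dy":-414,"dz":0,"wz":0.537}]}}

```text
validation failed for argument at $.de...
```

```bash
python3 -c "
from h import *
go(.5035,-.173,.13,-.245)"
```

```text
d [ 432.5 -414.4  118.3] w [ 1.000e-04 -0.000e+00  5.369e-01] F [ 0.6 -0.4  0.9] g 0.08528800191979208 0.0 t 0.65 p [ 0.2086 -0.6944  0.2484]
```

>>> {"method": "step_arm", "body": {"deltas": [{"jaw":0,"dx":48,"dy":-46,"dz":0,"wx":0,"wy":0,"wz":0.06}]}}

```text
time: 0.75
tool_pos: [0.2268, -0.6568, 0.2486]
tool_rot: [3.116, 0.344, -0.007]
ft_force: [-0.3, 0.1, 0.3]
grip_width: 0.0855
grasp_force: 0.0
```

```bash
python3 -c "
from h import *
go(.5035,-.173,.17,-.245)"
```

```text
d [ 376.  -412.3   74.2] w [0.0073 0.0034 0.4649] F [-0.3  0.1  0.3] g 0.08550093996332302 0.0 t 0.75 p [ 0.2268 -0.6568  0.2486]
```

>>> {"method": "step_arm", "body": {"deltas": [{"jaw":0,"dx":362,"dy":-391,"dz":0,"wx":0,"wy":0,"wz":0.477},{"jaw":0,"dx":362,"dy":-391,"dz":0,"wx":0,"wy":0,"wz":0.477},{"jaw":0,"dx":362,"dy":-391,"dz":0,"wx":0,"wy":0,"wz":0.477},{"jaw":0,"dx":362,"dy":-391,"dz":0,"wx":0,"wy":0,"wz":0.477},{"jaw":0,"dx":362,"dy":-391,"dz":0,"wx":0,"wy":0,"wz":0.477},{"jaw":0,"dx":362,"dy":-391,"dz":0,"wx":0,"wy":0,"wz":0.477},{"jaw":0,"dx":362,"dy":-391,"dz":0,"wx":0,"wy":0,"wz":0.477},{"jaw":0,"dx":362,"dy":-391,"dz":0,"wx":0,"wy":0,"wz":0.477},{"jaw":0,"dx":362,"dy":-391,"dz":0,"wx":0,"wy":0,"wz":0.477},{"jaw":0,"dx":362,"dy":-391,"dz":0,"wx":0,"wy":0,"wz":0.477}]}}

```text
time: 1.75
tool_pos: [0.4805, -0.2139, 0.2488]
tool_rot: [3.118, -0.384, 0.002]
ft_force: [0.1, -0.7, 0.5]
grip_width: 0.0856
grasp_force: 0.0
```

```bash
python3 -c "
from h import *
go(.5035,-.173,.14,-.245)"
```

```text
d [ 12.3 -45.3 108.8] w [ 0.0001 -0.0012 -0.0003] F [ 0.1 -0.7  0.5] g 0.08564984591927405 0.0 t 1.75 p [ 0.4805 -0.2139  0.2488]
```

>>> {"method": "step_arm", "body": {"deltas": [{"jaw":0,"dx":0,"dy":0,"dz":20,"wx":0,"wy":0,"wz":0},{"jaw":0,"dx":0,"dy":0,"dz":40,"wx":0,"wy":0,"wz":0},{"jaw":0,"dx":0,"dy":0,"dz":60,"wx":0,"wy":0,"wz":0},{"jaw":0,"dx":0,"dy":0,"dz":70,"wx":0,"wy":0,"wz":0},{"jaw":0,"dx":0,"dy":0,"dz":70,"wx":0,"wy":0,"wz":0},{"jaw":0,"dx":0,"dy":0,"dz":70,"wx":0,"wy":0,"wz":0}]}}

```text
time: 2.35
tool_pos: [0.4798, -0.2161, 0.1787]
tool_rot: [3.118, -0.385, 0.001]
ft_force: [-0.2, 0.0, -0.1]
grip_width: 0.0856
grasp_force: 0.0
```

```bash
python3 -c "
from h import *
go(.5035,-.173,.14,-.245)"
```

```text
d [ 12.5 -47.6  38.7] w [ 0.0002 -0.0007 -0.0006] F [-0.2  0.  -0.1] g 0.08558643635326071 0.0 t 2.35 p [ 0.4798 -0.2161  0.1787]
```

>>> {"method": "step_arm", "body": {"deltas": [{"jaw":0,"dx":12.5,"dy":-40,"dz":0,"wx":0,"wy":0,"wz":0},{"jaw":0,"dx":12.5,"dy":-47.6,"dz":15,"wx":0,"wy":0,"wz":0},{"jaw":0,"dx":12.5,"dy":-47.6,"dz":40,"wx":0,"wy":0,"wz":0},{"jaw":0,"dx":12.5,"dy":-47.6,"dz":60,"wx":0,"wy":0,"wz":0},{"jaw":0,"dx":12.5,"dy":-47.6,"dz":60,"wx":0,"wy":0,"wz":0},{"jaw":0,"dx":12.5,"dy":-47.6,"dz":60,"wx":0,"wy":0,"wz":0}]}}

```text
time: 2.95
tool_pos: [0.5037, -0.173, 0.1191]
tool_rot: [3.118, -0.385, 0.002]
ft_force: [-0.2, 0.4, 0.3]
grip_width: 0.0853
grasp_force: 0.0
```

```bash
python3 -c "
from h import *
go(.5035,-.173,.066,-.245)
im,d=cams.camera('side'); im2,d2=cams.camera('top')
s=r.observe(); p=s['tool_pos']; R=Ro.from_rotvec(s['tool_rot']).as_matrix()
im=im.copy();im2=im2.copy()
a=cv2.resize(im[150:330,190:390],(800,720),interpolation=cv2.INTER_CUBIC)
def dot(q,c):
    u=(proj(q,'side')-[190,150]+.5)*4; cv2.circle(a,tuple(int(v) for v in u),3,c,-1)
dot(p,(255,0,0)); dot(p+R@[0,.0425,.017],(0,255,0)); dot(p+R@[0,-.0425,.017],(0,255,0))
dot(p+R@[.011,.0425,.004],(0,0,255)); dot(p+R@[-.011,.0425,.004],(0,0,255))
save(cv2.resize(a,(660,594)),'s2.png')
"
```

```text
d [-0.3  0.  53.1] w [ 0.0001 -0.0011 -0.0006] F [-0.2  0.4  0.3] g 0.08532148278384755 0.0 t 2.95 p [ 0.5037 -0.173   0.1191]
```

View pics/s2.png

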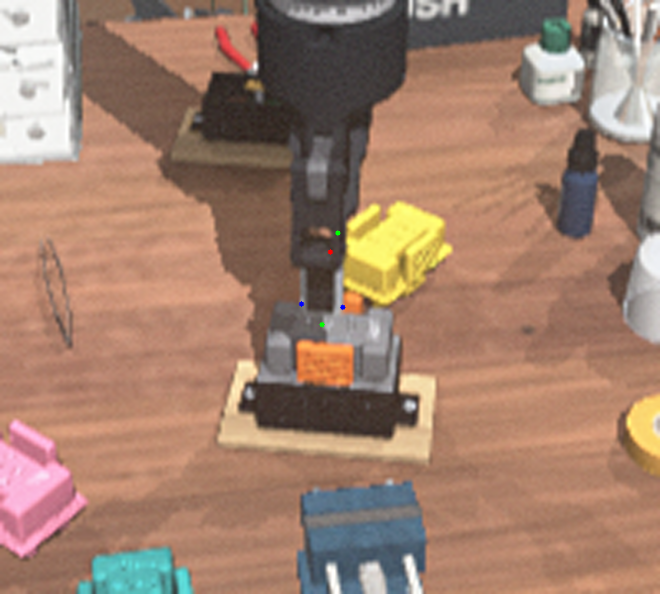

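>>> {"method": "step_arm", "body": {"deltas": [{"jaw":0,"dx":0,"dy":0,"dz":25,"wx":0,"wy":0,"wz":0},{"jaw":0,"dx":0,"dy":0,"dz":45,"wx":0,"wy":0,"wz":0},{"jaw":0.15,"dx":0,"dy":0,"dz":55,"wx":0,"wy":0,"wz":0},{"jaw":0.3,"dx":0,"dy":0,"dz":55,"wx":0,"wy":0,"wz":0},{"jaw":0.32,"dx":0,"dy":0,"dz":55,"wx":0,"wy":0,"wz":0},{"jaw":0.32,"dx":0,"dy":0,"dz":55,"wx":0,"wy":0,"wz":0},{"jaw":0.32,"dx":0,"dy":0,"dz":55,"wx":0,"wy":0,"wz":0}]}}

```text
time: 3.75
tool_pos: [0.5037, -0.1727, 0.0642]
tool_rot: [3.118, -0.384, 0.003]
ft_force: [0.1, -1.0, 0.1]
grip_width: 0.0581
grasp_force: 0.0
```

>>> {"method": "step_arm", "body": {"deltas": [{"jaw":0.35,"dx":0,"dy":0,"dz":0,"wx":0,"wy":0,"wz":0},{"jaw":0.37,"dx":0,"dy":0,"dz":0,"wx":0,"wy":0,"wz":0},{"jaw":0.39,"dx":0,"dy":0,"dz":0,"wx":0,"wy":0,"wz":0},{"jaw":0.39,"dx":0,"dy":0,"dz":0,"wx":0,"wy":0,"wz":0}]}}

```text
time: 4.15
tool_pos: [0.5037, -0.173, 0.0638]
tool_rot: [3.117, -0.385, 0.002]
ft_force: [-0.2, -1.0, 5.0]
grip_width: 0.0524
grasp_force: 4.7
```

>>> {"method": "step_arm", "body": {"deltas": [{"jaw":0.41,"dx":0,"dy":0,"dz":-0.8,"wx":0,"wy":0,"wz":0},{"jaw":0.43,"dx":0,"dy":0,"dz":-1.2,"wx":0,"wy":0,"wz":0},{"jaw":0.43,"dx":0,"dy":0,"dz":-1.2,"wx":0,"wy":0,"wz":0}]}}

```text
time: 4.45
tool_pos: [0.5037, -0.1729, 0.0647]
tool_rot: [3.118, -0.384, 0.002]
ft_force: [0.7, -1.6, 4.6]
grip_width: 0.0486
grasp_force: 8.0
```

>>> {"method": "step_arm", "body": {"deltas": [{"jaw":0.45,"dx":0,"dy":0,"dz":-0.6,"wx":0,"wy":0,"wz":0},{"jaw":0.47,"dx":0,"dy":0,"dz":-1.2,"wx":0,"wy":0,"wz":0},{"jaw":0.48,"dx":0,"dy":0,"dz":-1.5,"wx":0,"wy":0,"wz":0},{"jaw":0.48,"dx":0,"dy":0,"dz":-1.5,"wx":0,"wy":0,"wz":0}]}}

```text
time: 4.85
tool_pos: [0.5035, -0.1727, 0.0661]
tool_rot: [3.118, -0.384, 0.001]
ft_force: [1.0, -1.3, 3.8]
grip_width: 0.0446
grasp_force: 12.9
```

>>> {"method": "step_arm", "body": {"deltas": [{"jaw":0.5,"dx":0,"dy":0,"dz":0,"wx":0,"wy":0,"wz":0},{"jaw":0.5,"dx":0,"dy":0,"dz":0,"wx":0,"wy":0,"wz":0},{"jaw":0.5,"dx":0,"dy":0,"dz":-2,"wx":0,"wy":0,"wz":0},{"jaw":0.5,"dx":0,"dy":0,"dz":-4,"wx":0,"wy":0,"wz":0},{"jaw":0.5,"dx":0,"dy":0,"dz":-6,"wx":0,"wy":0,"wz":0}]}}

```text
time: 5.35
tool_pos: [0.502, -0.172, 0.0715]
tool_rot: [-3.117, 0.384, 0.004]
ft_force: [0.3, -1.8, -1.5]
grip_width: 0.043
grasp_force: 38.0
```

>>> {"method": "step_arm", "body": {"deltas": [{"jaw":0.5,"dx":0,"dy":0,"dz":-5,"wx":0,"wy":0,"wz":0},{"jaw":0.5,"dx":0,"dy":0,"dz":-10,"wx":0,"wy":0,"wz":0},{"jaw":0.5,"dx":0,"dy":0,"dz":-15,"wx":0,"wy":0,"wz":0},{"jaw":0.5,"dx":0,"dy":0,"dz":-20,"wx":0,"wy":0,"wz":0},{"jaw":0.5,"dx":0,"dy":0,"dz":-40,"wx":0,"wy":0,"wz":0},{"jaw":0.5,"dx":0,"dy":0,"dz":-60,"wx":0,"wy":0,"wz":0},{"jaw":0.5,"dx":0,"dy":0,"dz":-80,"wx":0,"wy":0,"wz":0},{"jaw":0.5,"dx":0,"dy":0,"dz":-80,"wx":0,"wy":0,"wz":0},{"jaw":0.5,"dx":0,"dy":0,"dz":-80,"wx":0,"wy":0,"wz":0}]}}

```text
time: 6.25
tool_pos: [0.5031, -0.1724, 0.1522]
tool_rot: [-3.118, 0.384, -0.001]
ft_force: [-0.0, 0.7, -0.8]
grip_width: 0.0432
grasp_force: 38.3
```

```bash
python3 -c "
from h import *
go(.5035-.0125,-.173+.3148,.15,-.245)
im,d=cams.camera('side')
np.save('s3.npy',im);np.save('s3d.npy',d)
save(cv2.resize(im[100:280,190:390],(660,594),interpolation=cv2.INTER_CUBIC),'s3.png')
"
```

```text
d [ -88.  -301.8    2.3] w [-0.0002 -0.0006  0.0001] F [-0.   0.7 -0.8] g 0.043222852521424986 38.27290713787079 t 6.25 p [ 0.5031 -0.1724  0.1522]
```

View pics/s3.png

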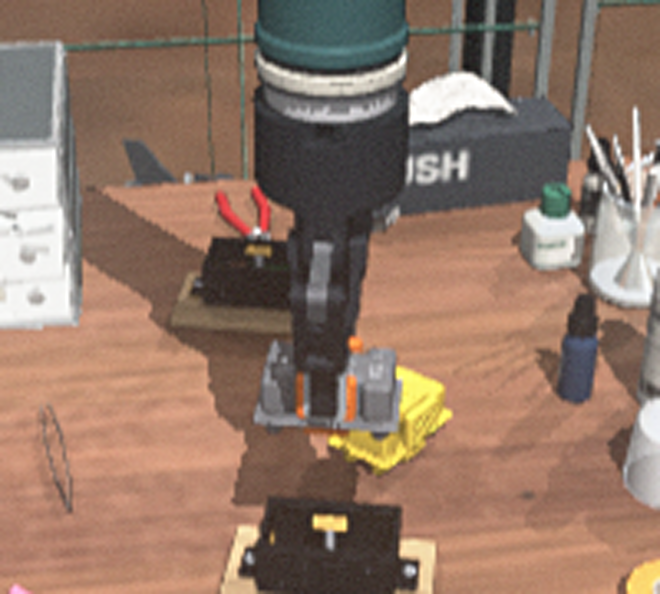

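>>> {"method": "step_arm", "body": {"deltas": [{"jaw":0.5,"dx":-12,"dy":-40,"dz":0,"wx":0,"wy":0,"wz":0},{"jaw":0.5,"dx":-24,"dy":-80,"dz":0,"wx":0,"wy":0,"wz":0},{"jaw":0.5,"dx":-35,"dy":-120,"dz":0,"wx":0,"wy":0,"wz":0},{"jaw":0.5,"dx":-47,"dy":-160,"dz":0,"wx":0,"wy":0,"wz":0},{"jaw":0.5,"dx":-58,"dy":-200,"dz":0,"wx":0,"wy":0,"wz":0},{"jaw":0.5,"dx":-70,"dy":-240,"dz":0,"wx":0,"wy":0,"wz":0},{"jaw":0.5,"dx":-80,"dy":-275,"dz":0,"wx":0,"wy":0,"wz":0},{"jaw":0.5,"dx":-88,"dy":-302,"dz":0,"wx":0,"wy":0,"wz":0},{"jaw":0.5,"dx":-88,"dy":-302,"dz":0,"wx":0,"wy":0,"wz":0},{"jaw":0.5,"dx":-88,"dy":-302,"dz":0,"wx":0,"wy":0,"wz":0}]}}

```text
time: 7.3
tool_pos: [0.4902, 0.1421, 0.1509]
tool_rot: [3.117, -0.381, -0.003]
ft_force: [0.3, -1.1, -0.6]
grip_width: 0.0436
grasp_force: 38.3
```

```bash
cat > br.py <<'E'
from h import *
np.set_printoptions(precision=4,suppress=True)
go(.491,.1418,.12,-.245)
T2,d=cams.camera('top'); S2,sd=cams.camera('side'); np.save('t2.npy',T2); np.save('s4.npy',S2); np.save('s4d.npy',sd)
T1,S1=np.load('top1im.npy'),np.load('side1im.npy')
def br(im,n,c):
    h=cv2.cvtColor(im,cv2.COLOR_RGB2HSV).astype(float); u0=proj([*c,.046],n); v,u=np.mgrid[:420,:560]
    m=(h[...,0]>15)&(h[...,0]<33)&(h[...,1]>90)&(h[...,2]>110)&(np.hypot(u-u0[0],v-u0[1])<11)
    k,lb,st,ce=cv2.connectedComponentsWithStats(m.astype(np.uint8)); i=1+np.argmax(st[1:,4]); q=lb==i
    wt=h[...,1]*h[...,2]*q; p=np.array([(u*wt).sum(),(v*wt).sum()])/wt.sum(); print(n,"n",q.sum(),"c",p,"rect",cv2.minAreaRect(np.argwhere(q)[:,::-1].astype(np.float32))); return p
e=tri(br(T2,'top',(.5035,-.173)),br(S2,'side',(.5035,-.173)))
l=tri(br(T1,'top',(.492,.142)),br(S1,'side',(.492,.142)))
print("E",e,"L",l,"L-E",l-e)
def b(im,n,c,z): return ortho(im,n,c,z,.06,2500)
save(np.vstack([np.hstack([b(T2,'top',e,.042),b(T1,'top',l,.042)]),np.hstack([b(S2,'side',e,.042),b(S1,'side',l,.042)])]),'boxes.png')
E
python3 br.py
```

```text
d [ 0.9  0.  30.9] w [0.0016 0.002  0.0019] F [ 0.3 -1.1 -0.6] g 0.043597043644675926 38.272175788879395 t 7.3 p [0.4902 0.1421 0.1509]
top n 56 c [331.2242 217.6366] rect ((331.0, 217.5), (9.0, 6.0), 90.0)
side n 50 c [289.5651 258.0143] rect ((289.5, 258.0), (4.0, 9.0), 90.0)
top n 53 c [207.0721 221.0986] rect ((207.0, 221.5), (9.0, 6.0), 90.0)
side n 30 c [268.0323 175.3941] rect ((268.0, 175.5), (3.0, 8.0), 90.0)
E [ 0.5041 -0.1729  0.0433] L [0.4937 0.143  0.0496] L-E [-0.0104  0.3159  0.0063]
```

View pics/boxes.png

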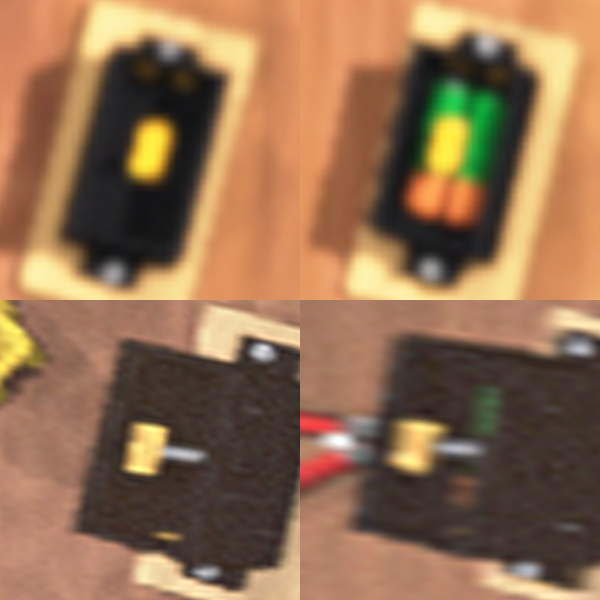

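```bash
python3 - <<'E'
from h import *
np.set_printoptions(precision=1,suppress=True)
t=np.array([.5031,-.1724,.1522]); a=-.245; X=np.array([np.cos(a),np.sin(a),0]); Y=np.array([-np.sin(a),np.cos(a),0])
for h in(.020,.0225,.025):
    print(h,[proj(t-[0,0,h]+s*.039*X-.0245*Y,'side') for s in(-1,1)])
im=np.load('s3.npy'); c=cv2.resize(im[205:245,255:325],(770,440),interpolation=cv2.INTER_CUBIC); save(c,'c3.png')
E
```

```text
0.02 [array([265.6, 226.7]), array([309.8, 229.6])]
0.0225 [array([265.7, 227.9]), array([309.7, 230.8])]
0.025 [array([265.7, 229. ]), array([309.7, 231.9])]
```

View pics/c3.png

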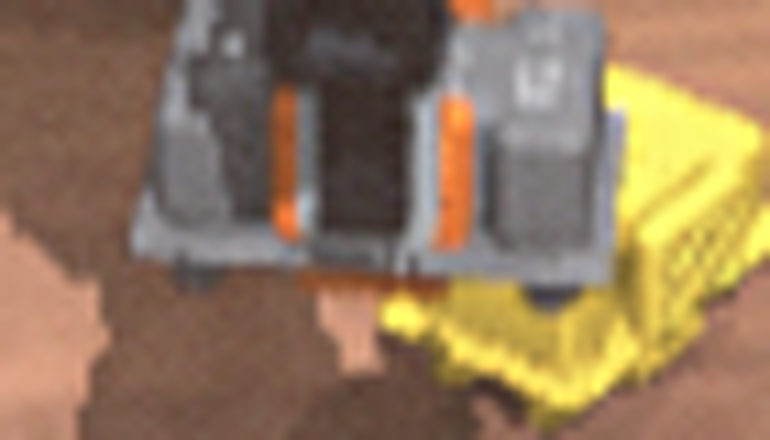

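>>> {"method": "step_arm", "body": {"deltas": [{"jaw":0.5,"dx":2.5,"dy":-1.4,"dz":10,"wx":0,"wy":0,"wz":0},{"jaw":0.5,"dx":2.5,"dy":-1.4,"dz":30,"wx":0,"wy":0,"wz":0},{"jaw":0.5,"dx":2.5,"dy":-1.4,"dz":50,"wx":0,"wy":0,"wz":0},{"jaw":0.5,"dx":2.5,"dy":-1.4,"dz":58,"wx":0,"wy":0,"wz":0},{"jaw":0.5,"dx":2.5,"dy":-1.4,"dz":58,"wx":0,"wy":0,"wz":0},{"jaw":0.5,"dx":2.5,"dy":-1.4,"dz":58,"wx":0,"wy":0,"wz":0},{"jaw":0.5,"dx":2.5,"dy":-1.4,"dz":58,"wx":0,"wy":0,"wz":0}]}}

```text
time: 8.1
tool_pos: [0.4945, 0.1424, 0.0947]
tool_rot: [-3.117, 0.385, -0.002]
ft_force: [-0.4, -0.7, -0.9]
grip_width: 0.043
grasp_force: 38.3
```

```bash
python3 - <<'E'
from h import *
go(.493,.1428,.084,-.245)
im,d=cams.camera('side'); im2,_=cams.camera('top')
a=cv2.resize(im[140:215,220:320],(800,600),interpolation=cv2.INTER_CUBIC)
save(a,'s5.png')
E
```

```text
d [-1.6  0.  10.7] w [-0.0008 -0.0013 -0.0007] F [-0.4 -0.7 -0.9] g 0.043025813965347874 38.273507952690125 t 8.1 p [0.4945 0.1424 0.0947]
```

View pics/s5.png

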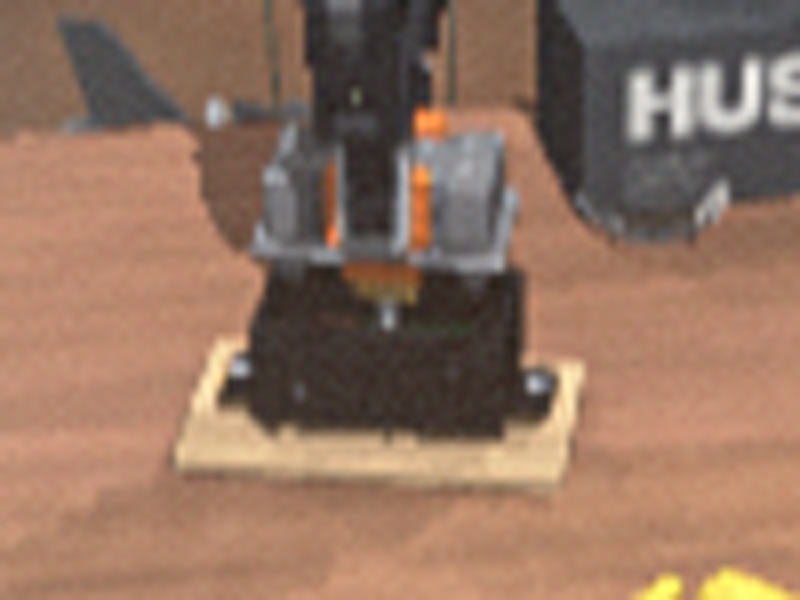

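```bash
python3 - <<'E'
from h import *
np.set_printoptions(precision=0,suppress=True)
a=-.245; X=np.array([np.cos(a),np.sin(a),0]); Y=np.array([-np.sin(a),np.cos(a),0])
v=lambda p:(proj(p,'side')-[220,140]+.5)*8
t=np.array([.4945,.1424,.0947])
print("flange",[v(t-[0,0,.022]+s*.039*X-.0245*Y) for s in(-1,1)])
c=np.array([.4937,.143,.048]); print("rim front",[v(c+s*.04*X-.025*Y) for s in(-1,1)],"bridge",[v(c+[0,0,.004]+s*.010*X-.005*Y) for s in(-1,1)])
print("board bottom front",[v(np.array([.491,.1416,0])+s*.062*X-.035*Y) for s in(-1,1)],"E-based bridge",v(c+[0,0,.002]))
# numeric edges: dark box extent and grey flange extent per row
im,_=cams.camera('side'); top,_=cams.camera('top')
g=im.astype(int).sum(2)
for row in range(168,194,3): print(row,(row-140)*8+4,g[row,246:292].tolist())
np.save('s6.npy',im);np.save('t6.npy',top)
E
```

```text
flange [array([248., 254.]), array([502., 269.])]
rim front [array([246., 324.]), array([502., 339.])] bridge [array([351., 287.]), array([415., 291.])]
board bottom front [array([170., 471.]), array([561., 495.])] E-based bridge [385. 287.]
168 228 [410, 275, 262, 267, 278, 278, 388, 270, 355, 360, 359, 236, 227, 199, 193, 320, 448, 229, 173, 156, 170, 137, 162, 328, 524, 409, 396, 313, 239, 284, 336, 341, 347, 347, 342, 284, 459, 501, 375, 398, 409, 393, 410, 395, 396, 409]
171 252 [413, 418, 419, 354, 345, 358, 388, 398, 398, 391, 347, 370, 350, 375, 410, 420, 365, 287, 281, 269, 264, 250, 289, 385, 335, 369, 351, 400, 399, 366, 300, 296, 300, 291, 340, 413, 460, 393, 393, 403, 408, 405, 402, 397, 383, 399]
174 276 [432, 443, 436, 439, 442, 444, 447, 244, 170, 196, 212, 194, 147, 136, 127, 138, 150, 239, 240, 266, 259, 252, 265, 258, 237, 264, 190, 127, 137, 128, 144, 159, 235, 264, 237, 177, 161, 158, 168, 264, 388, 385, 389, 380, 383, 372]
177 300 [421, 424, 424, 418, 430, 441, 311, 158, 142, 156, 136, 143, 137, 150, 117, 155, 140, 149, 155, 173, 205, 282, 323, 277, 227, 274, 15
[... 592 characters left out ...]
7, 441, 528, 488, 229, 164, 146, 175, 159, 158, 173, 147, 159, 167, 162, 167, 165, 159, 158, 167, 168, 164, 168, 169, 159, 144, 162, 157, 167, 218, 166, 165, 133, 161, 149, 159, 135, 121, 246, 334, 293, 322, 436, 635, 639]
189 396 [618, 293, 172, 195, 193, 164, 153, 153, 163, 177, 162, 269, 169, 169, 165, 160, 165, 163, 174, 168, 167, 151, 154, 151, 159, 165, 157, 151, 164, 151, 169, 158, 160, 156, 165, 159, 161, 131, 151, 163, 227, 195, 186, 405, 626, 636]
192 420 [552, 545, 553, 564, 517, 385, 231, 192, 168, 197, 211, 202, 175, 172, 159, 157, 166, 163, 161, 165, 151, 149, 161, 156, 155, 147, 161, 169, 157, 162, 153, 152, 157, 143, 172, 156, 155, 260, 241, 237, 234, 280, 443, 626, 613, 569]
```

>>> {"method": "step_arm", "body": {"deltas": [{"jaw":0.5,"dx":-1.1,"dy":0,"dz":2,"wx":0,"wy":0,"wz":0},{"jaw":0.5,"dx":-1.1,"dy":0,"dz":6,"wx":0,"wy":0,"wz":0},{"jaw":0.5,"dx":-1.1,"dy":0,"dz":9,"wx":0,"wy":0,"wz":0},{"jaw":0.5,"dx":-1.1,"dy":0,"dz":10,"wx":0,"wy":0,"wz":0},{"jaw":0.5,"dx":-1.1,"dy":0,"dz":11,"wx":0,"wy":0,"wz":0},{"jaw":0.5,"dx":-1.1,"dy":0,"dz":12,"wx":0,"wy":0,"wz":0},{"jaw":0.5,"dx":-1.1,"dy":0,"dz":12,"wx":0,"wy":0,"wz":0}]}}

```text
time: 9.0
tool_pos: [0.4928, 0.1428, 0.0819]
tool_rot: [3.118, -0.384, -0.0]
ft_force: [0.3, -0.6, -0.2]
grip_width: 0.0436
grasp_force: 38.3
```

>>> {"method": "step_arm", "body": {"deltas": [{"jaw":0.5,"dx":0.4,"dy":0,"dz":1,"wx":0,"wy":0,"wz":0},{"jaw":0.5,"dx":0.4,"dy":0,"dz":2,"wx":0,"wy":0,"wz":0},{"jaw":0.5,"dx":0.4,"dy":0,"dz":3,"wx":0,"wy":0,"wz":0},{"jaw":0.5,"dx":0.4,"dy":0,"dz":3,"wx":0,"wy":0,"wz":0}]}}

```text
time: 9.4
tool_pos: [0.4931, 0.1426, 0.0789]
tool_rot: [3.118, -0.384, -0.0]
ft_force: [-0.6, 0.1, -0.8]
grip_width: 0.0435
grasp_force: 38.3
```

>>> {"method": "step_arm", "body": {"deltas": [{"jaw":0.5,"dx":0,"dy":0,"dz":1,"wx":0,"wy":0,"wz":0},{"jaw":0.5,"dx":0,"dy":0,"dz":2,"wx":0,"wy":0,"wz":0},{"jaw":0.5,"dx":0,"dy":0,"dz":3,"wx":0,"wy":0,"wz":0},{"jaw":0.5,"dx":0,"dy":0,"dz":3,"wx":0,"wy":0,"wz":0}]}}

```text
time: 9.8
tool_pos: [0.4931, 0.1426, 0.0758]
tool_rot: [3.118, -0.384, -0.0]
ft_force: [0.4, -0.5, -0.6]
grip_width: 0.0436
grasp_force: 38.3
```

>>> {"method": "step_arm", "body": {"deltas": [{"jaw":0.5,"dx":0,"dy":0,"dz":0.8,"wx":0,"wy":0,"wz":0},{"jaw":0.5,"dx":0,"dy":0,"dz":1.5,"wx":0,"wy":0,"wz":0},{"jaw":0.5,"dx":0,"dy":0,"dz":1.5,"wx":0,"wy":0,"wz":0}]}}

```text
time: 10.1
tool_pos: [0.4932, 0.1427, 0.0746]
tool_rot: [-3.118, 0.384, -0.0]
ft_force: [0.0, -0.2, 2.6]
grip_width: 0.0436
grasp_force: 39.0
```

>>> {"method": "step_arm", "body": {"deltas": [{"jaw":0.5,"dx":0,"dy":0,"dz":0.5,"wx":0,"wy":0,"wz":0},{"jaw":0.5,"dx":0,"dy":0,"dz":1.0,"wx":0,"wy":0,"wz":0},{"jaw":0.5,"dx":0,"dy":0,"dz":1.0,"wx":0,"wy":0,"wz":0}]}}

```text
time: 10.4
tool_pos: [0.4932, 0.1427, 0.0736]
tool_rot: [-3.118, 0.384, -0.0]
ft_force: [-0.5, -0.7, 2.9]
grip_width: 0.0434
grasp_force: 39.2
```

>>> {"method": "step_arm", "body": {"deltas": [{"jaw":0.5,"dx":0,"dy":0,"dz":0.5,"wx":0,"wy":0,"wz":0},{"jaw":0.5,"dx":0,"dy":0,"dz":1.0,"wx":0,"wy":0,"wz":0},{"jaw":0.5,"dx":0,"dy":0,"dz":1.5,"wx":0,"wy":0,"wz":0},{"jaw":0.5,"dx":0,"dy":0,"dz":1.5,"wx":0,"wy":0,"wz":0}]}}

```text
time: 10.8
tool_pos: [0.4932, 0.1427, 0.072]
tool_rot: [-3.118, 0.384, -0.0]
ft_force: [-0.5, -0.5, 3.9]
grip_width: 0.0437
grasp_force: 39.6
```

>>> {"method": "step_arm", "body": {"deltas": [{"jaw":0.5,"dx":0,"dy":0,"dz":0.4,"wx":0,"wy":0,"wz":0},{"jaw":0.5,"dx":0,"dy":0,"dz":0.8,"wx":0,"wy":0,"wz":0},{"jaw":0.5,"dx":0,"dy":0,"dz":0.8,"wx":0,"wy":0,"wz":0}]}}

```text
time: 11.1
tool_pos: [0.4932, 0.1427, 0.0712]
tool_rot: [-3.118, 0.384, -0.0]
ft_force: [-0.7, -0.5, 5.2]
grip_width: 0.0438
grasp_force: 39.8
```

>>> {"method": "step_arm", "body": {"deltas": [{"jaw":0.5,"dx":0,"dy":0,"dz":0.4,"wx":0,"wy":0,"wz":0},{"jaw":0.5,"dx":0,"dy":0,"dz":0.7,"wx":0,"wy":0,"wz":0},{"jaw":0.5,"dx":0,"dy":0,"dz":0.7,"wx":0,"wy":0,"wz":0},{"jaw":0.5,"dx":0,"dy":0,"dz":0.7,"wx":0,"wy":0,"wz":0}]}}

```text
time: 11.5
tool_pos: [0.4933, 0.1427, 0.0706]
tool_rot: [-3.118, 0.384, -0.0]
ft_force: [-0.9, -0.2, 6.0]
grip_width: 0.0435
grasp_force: 40.0
```

>>> {"method": "step_arm", "body": {"deltas": [{"jaw":0.48,"dx":0,"dy":0,"dz":0.1,"wx":0,"wy":0,"wz":0},{"jaw":0.47,"dx":0,"dy":0,"dz":0.3,"wx":0,"wy":0,"wz":0},{"jaw":0.47,"dx":0,"dy":0,"dz":0.3,"wx":0,"wy":0,"wz":0}]}}

```text
time: 11.8
tool_pos: [0.4933, 0.1428, 0.0703]
tool_rot: [-3.118, 0.384, -0.0]
ft_force: [-0.3, 0.3, 6.3]
grip_width: 0.0452
grasp_force: 11.4
```

>>> {"method": "step_arm", "body": {"deltas": [{"jaw":0.455,"dx":0,"dy":0,"dz":0.3,"wx":0,"wy":0,"wz":0},{"jaw":0.44,"dx":0,"dy":0,"dz":0.6,"wx":0,"wy":0,"wz":0},{"jaw":0.425,"dx":0,"dy":0,"dz":0.9,"wx":0,"wy":0,"wz":0},{"jaw":0.425,"dx":0,"dy":0,"dz":0.9,"wx":0,"wy":0,"wz":0}]}}

```text
time: 12.2
tool_pos: [0.4933, 0.1428, 0.0694]
tool_rot: [-3.118, 0.384, -0.0]
ft_force: [-0.8, 1.2, 4.7]
grip_width: 0.0489
grasp_force: 7.7
```

>>> {"method": "step_arm", "body": {"deltas": [{"jaw":0.405,"dx":0,"dy":0,"dz":0.4,"wx":0,"wy":0,"wz":0},{"jaw":0.385,"dx":0,"dy":0,"dz":0.8,"wx":0,"wy":0,"wz":0},{"jaw":0.37,"dx":0,"dy":0,"dz":1.0,"wx":0,"wy":0,"wz":0},{"jaw":0.33,"dx":0,"dy":0,"dz":1.0,"wx":0,"wy":0,"wz":0},{"jaw":0.33,"dx":0,"dy":0,"dz":1.0,"wx":0,"wy":0,"wz":0}]}}

```text
time: 12.7
tool_pos: [0.4931, 0.1427, 0.068]
tool_rot: [3.118, -0.384, -0.0]
ft_force: [-0.2, 0.2, -0.3]
grip_width: 0.0573
grasp_force: 0.0
```

```bash
python3 - <<'E'
from h import *
go(.4933,.1428,.15,-.245)
E
```

```text
d [  0.2  -0.1 -82. ] w [ 0.0002  0.0003 -0.0001] F [-0.2  0.2 -0.3] g 0.05728545659318174 0.0 t 12.7 p [0.4931 0.1427 0.068 ]
```

Free of contact. Open, retract upwards and aside, then check heights numerically.

>>> {"method": "step_arm", "body": {"deltas": [{"jaw":0.15,"dx":0,"dy":0,"dz":0,"wx":0,"wy":0,"wz":0},{"jaw":0,"dx":0,"dy":0,"dz":0,"wx":0,"wy":0,"wz":0},{"jaw":0,"dx":0,"dy":0,"dz":0,"wx":0,"wy":0,"wz":0},{"jaw":0,"dx":0,"dy":0,"dz":-30,"wx":0,"wy":0,"wz":0},{"jaw":0,"dx":0,"dy":0,"dz":-70,"wx":0,"wy":0,"wz":0},{"jaw":0,"dx":0,"dy":0,"dz":-110,"wx":0,"wy":0,"wz":0},{"jaw":0,"dx":0,"dy":0,"dz":-150,"wx":0,"wy":0,"wz":0},{"jaw":0,"dx":0,"dy":40,"dz":-150,"wx":0,"wy":0,"wz":0},{"jaw":0,"dx":0,"dy":80,"dz":-150,"wx":0,"wy":0,"wz":0},{"jaw":0,"dx":0,"dy":120,"dz":-150,"wx":0,"wy":0,"wz":0}]}}

```text
time: 13.7
tool_pos: [0.4637, 0.0254, 0.2189]
tool_rot: [-3.118, 0.382, -0.002]
ft_force: [1.5, 0.2, 0.1]
grip_width: 0.0854
grasp_force: 0.0
```

>>> {"method": "step_arm", "body": {"deltas": [{"jaw":0,"dx":0,"dy":40,"dz":0,"wx":0,"wy":0,"wz":0},{"jaw":0,"dx":0,"dy":60,"dz":0,"wx":0,"wy":0,"wz":0},{"jaw":0,"dx":0,"dy":60,"dz":0,"wx":0,"wy":0,"wz":0}]}}

```text
time: 14.0
tool_pos: [0.4479, -0.0353, 0.2183]
tool_rot: [3.116, -0.394, -0.001]
ft_force: [0.4, -0.3, 0.2]
grip_width: 0.0854
grasp_force: 0.0
```

```bash
cat > chk.py <<'E'
from h import *
np.set_printoptions(precision=4,suppress=True)
def st(n,im,d,c,lab):
    W=cloud(d,n); a=-.245; ca,sa=np.cos(a),np.sin(a)
    x=(W[...,0]-c[0])*ca+(W[...,1]-c[1])*sa; y=-(W[...,0]-c[0])*sa+(W[...,1]-c[1])*ca
    nr=(d>0)&(np.hypot(x,y)<.055)
    t=W[nr&(W[...,2]>.06)]; print(lab,n,"top n",len(t),"med",np.median(t,0), "quart z",np.percentile(t[:,2],[25,50,75,95]))
    h=cv2.cvtColor(im,cv2.COLOR_RGB2HSV).astype(int); om=(h[...,0]>5)&(h[...,0]<20)&(h[...,1]>200)&(h[...,2]>140)&nr&(W[...,2]>.035)
    k,lb,s,ce=cv2.connectedComponentsWithStats(om.astype(np.uint8))
    for i in range(1,k):
        if s[i,4]>8: q=lb==i; print("   tab",s[i,4],W[q].mean(0),"y",np.round(y[q].mean(),4),np.percentile(y[q],[5,95]))
    for s0 in(-1,1):
        e=nr&(s0*x>.024)&(s0*x<.034)&(np.abs(y)<.012)&(W[...,2]>.055); print("   hump end",s0,e.sum(),np.median(W[e][:,2]))
for n in("top","side"):
    st(n,np.load(n+"1im.npy"),np.load(n+"1.npy"),(.5041,-.1729),"before E")
    im,d=cams.camera(n); st(n,im,d,(.4937,.143),"now L")
    W=cloud(d,n); m=(d>0)&(np.hypot(W[...,0]-.504,W[...,1]+.173)<.05)&(W[...,2]>.06); print("E now pts above 60mm",m.sum())
go(.4933,.1428,.15,-.245)
E
python3 chk.py
```

```text
before E top top n 466 med [ 0.5037 -0.1713  0.0701] quart z [0.0682 0.0701 0.0717 0.0747]
   tab 45 [ 0.5091 -0.151   0.065 ] y 0.0225 [0.0163 0.0278]
   tab 25 [ 0.4955 -0.192   0.0699] y -0.0206 [-0.0228 -0.019 ]
   hump end -1 38 0.06987039602031568
   hump end 1 34 0.06991378204018511
now L top top n 515 med [0.4935 0.1429 0.076 ] quart z [0.074  0.076  0.0777 0.0806]
   tab 33 [0.4984 0.1648 0.0709] y 0.0223 [0.0205 0.0271]
   tab 40 [0.4865 0.1208 0.0643] y -0.0233 [-0.0263 -0.015 ]
   hump end -1 41 0.0756126262042754
   hump end 1 37 0.07558189747972391
E now pts above 60mm 0
before E side top n 704 med [ 0.5033 -0.1812  0.0688] quart z [0.0673 0.0688 0.0698 0.0731]
   hump end -1 44 0.06845564761988562
   hump end 1 45 0.06911412124652543
now L side top n 402 med [0.4926 0.1295 0.0739] quart z [0.0691 0.0739 0.0752 0.0783]
   hump end -1 17 0.0746443032813237
   hump end 1 19 0.0748496478148011
E now pts above 60mm 0
d [  -0.1 -180.    68.4] w [-0.0005 -0.0002 -0.0011] F [ 0.6  0.1 -0.1] g 0.085141031528402 0.0 t 14.1 p [ 0.4495 -0.0319  0.2184]
```

```bash
python3 -c "
from station import r
print(r.finish_job())"
```

```text
the job is handed in; nothing more can be done
None
```

The cover is off the empty box and clipped on the loaded box. Both tabs measure sprung out, and it sits level at the height expected for hooked barbs. I handed the job in at about 14 s with the gripper clear; no verdict came back.

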